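# Check-weigh a tin on the stockroom hook scale

## Robot

A 7-joint arm with a two-finger parallel gripper is mounted at the origin on the work surface. World frame = base frame: x ahead of the robot, y to its left, z up, the work surface at z = 0. Lengths are in m, angles in rad, forces in N, time in s.
With the tool pointing down it reaches from about 0.4 to 0.925 m from the base axis. Payload 5.6 kg.
Tool frame: the origin (TCP) lies at the very end of the fingers, on their centre line; the grasp point (between the pads) lies 19 mm behind it; z points along the fingers, y is the direction in which the jaws open and shut (so a half turn about z gives the same grasp; the last joint's range is limited). The gripper opens to 85 mm and grips with 20 to 120 N. Pads are 22 mm wide; open, the fingers measure 114 mm over their backs; the gripper's body (76 mm by 85 mm) begins 54 mm behind the grasp point. The pads swing forward as they close: fully open they stand 13 mm farther back than shut.
Start: joints at [-1.264, 0.468, -0.012, 1.603, 0.006, 1.071, -0.056], TCP at [0.223, 0.611, 0.231] pointing down, gripper open.
Joint ranges: [-2.53, 2.53], [-0.31, 2.02], [-1.57, 1.55], [0.28, 2.44], [-1.29, 4.43], [0.15, 1.84], [-2.92, 2.92]. Speed limits (rad/s): [2.57, 2.57, 3.14, 3.14, 3.14, 3.14, 3.14].

## Interface

Orientations are given as a rotation vector (axis times angle).
In Python, from bench import * gives the robot as it stands. Calls block until the motion is done:
- goto(position, orientation): joint-space move of the TCP to a pose.
- line_to(position, rotation=None, feed=0.15): straight line of the TCP; rotation=None keeps the orientation; feed is the mean speed in m/s.
- goto_joints(angles): joint-space move.
- grip(opening, squeeze=None): finger opening in m; squeeze is the grip in N (None keeps the last); returns when the fingers have stopped.
- pause(seconds).
- solve_ik(position, orientation): joint angles nearest the present ones, or None.
- snapshot(name): name is "scene" or "top" or "wrist"; returns a dict with "color" (480x640x3 uint8, blue, green, red), "camera_matrix" (3x3 intrinsics, pixels), "rvec" (rotation vector, rad) and "tvec" (3), from world to camera coordinates, as OpenCV has them. Camera axes: x right, y down, z forward; pixel columns grow to the right and rows downward; lengths in m; the calibration is good to about 2 mm. The wrist camera is an equidistant fisheye: a pixel r from the principal point sees the ray r / f radians off the axis. A picture is of the moment at which its call begins. There is no depth.
A pose or a line that the arm cannot do raises PlanningError and nothing moves.
- job_done(): hands the job in, once; it reports no verdict.
Trained networks look in a picture, given as the dict that the camera call returned (one of the last four; its "shot" number tells which), for a name from the list of things; names that differ only in an ending like _2 or _b are one class to them, and where a whole thing is asked for, a point or a joint stands for the part that bears it (a point fixed in the world has none). Each returns a list of dicts, best first, with "confidence" (0 to 1); they miss things now and then, are a little off and sometimes report something else, mostly with a low value. They report only what shows in the picture. A call takes as long as a camera call. They do not tell look-alikes from the thing itself.
- search_frame(target, picture): "rect" ([centre column, centre row, width, height] in pixels, round what is visible of it).
- place_of(target, picture): "point" ([column, row] in pixels: a listed point, or the origin of a listed thing).
Readings, each from a call of its own:
- read_t(): time.
- read_joint_positions(): joint angles.
- read_dq(): joint speeds.
- read_joint_torque(): joint torques, N m.
- read_tool_pos(): TCP position.
- read_orientation(): TCP orientation.
- read_ft_force(): force on the tool from outside, world axes, zero at the start.
- read_wrist_torque(): the same for the moment, N m.
- read_width(): finger opening in m.
Only numpy, scipy, OpenCV 4.12 (cv2) and the standard library are available. Lean on these libraries where they do the work, as an engineer would, in place of code of your own. Each camera call takes 0.05 s, during which the arm holds its last target.

## Task

Check-weigh the lidded tin: hang it by its wire handle on the hook of the sprung scale, easing its weight on so gently that the hook does not jump and hardly bobs when you let go, then leave it hanging untouched until it has been quite still for a full second. Take it off the hook just as gently, stand it upright in the shallow tray and let go of it there without dropping it. Leave the other stock where it is, and do not force the hook.

Things in the scene. Friction and masses are not known exactly. Their poses are not given: they have to be found in the camera images.
- tin: round lidded metal tin, 71 mm across, 68 mm high to its lid, under a stiff 6 mm wire handle that arches over it in its own y-z plane (legs at y = -36 and +36 mm). The 54 mm high opening under the handle is passed through along the tin's x axis. Origin: centre of its underside, z up; same after a half turn. Weight not known beforehand: 0.14 to 0.78 kg
- tin_eye (a point): middle of the underside of the handle's straight level crossbar (along the tin's y, y = -24 to +24 mm), 122 mm above the tin's underside; this rests on the hook
- tin_grip (a point): middle of the upright black plastic grip on the crossbar, 152 mm above the tin's underside: a block 26 mm along x, 14 mm thick along y, from 126 to 168 mm above the underside. Pinch it across y from above, fingertips staying 129 mm or more above the underside so that none hangs below the crossbar
- scale: bench stand of the sprung hook scale, fixed. Origin on the table straight below the hook's seat; its -x is the way the hook points. The column (40 mm wide, 250 mm high) stands at x = +134 to +166 mm; a 12 mm thick base plate 110 mm wide reaches from x = -55 to +215 mm
- hook_seat (a point): top of the 8 mm hook wire at its lowest point; 249 mm above the table unloaded, sinks with the hook. In the scale's x-z plane: level arm from x = +113 to +32 mm, its top 10 mm above the seat; flat seat 14 mm long at x = 0; free tip at x = -26 mm, top 18 mm above the seat. The crossbar passes over the tip towards +x, then down into the seat, lying across the hook (x axes parallel)
- hook (a joint): how far the hook has sunk (m): 0 = unloaded, lower stop 0.110. Spring of 90 N/m (plus 0.1 N to leave 0), lightly damped: a hung tin sinks 14 to 84 mm by its weight, and bobs if let go before the hook bears just its weight. Spoilt if the hook runs faster than 0.08 m/s, or than 0.06 with the tin let go, or sinks beyond 0.10, or the tin is pushed against it with over 20 N
- tray: shallow open grey tray fixed to the table, 160 x 160 mm outside, 5 mm floor and walls, 25 mm high. Origin: centre of its underside
- tray_floor (a point): centre of the tray's inner floor, 5 mm above the table; the tin is to stand anywhere flat on this floor
- can: bystander: closed food can, 90 mm across, 110 mm high; origin at the centre of its underside
- jar: bystander: jar, 68 mm across, 100 mm high; origin at the centre of its underside
- carton: bystander: white carton, 60 x 80 x 60 mm; origin at the centre of its underside
There are look-alikes about, which are no part of the job. What is meant by the tray is not pink, and is the smaller of those in its own colour.

How it is judged:
By the outcome, as a careful person would: the job done as asked, in the order asked, and still so for the second after the job is handed in, with the robot touching nothing.
It also fails if it takes over 72 s, if anything falls off the work surface, if the arm or the gripper's body presses on something with over 40 N, if the wrist force passes 120 N, or if a joint passes its speed limit or range.

## Working session

There is one attempt and no reset: what is moved stays moved. The work goes in short steps, each a Python script; the robot and the scene stay as the last script left them, time stands still between calls to the robot, and variables do not carry over. Pictures are saved under pics/ and viewed, and the job is handed in when it is done.

```bash
ls; mkdir -p pics
python3 - <<'E'
from bench import *
import cv2
print(read_t())
for n in ["scene","top","wrist"]:
    s=snapshot(n); cv2.imwrite(f"pics/{n}0.png",s["color"]); print(n,s["camera_matrix"],s["rvec"],s["tvec"])
    for t in ["tin","scale","tray","can","jar","carton"]:
        print(t,[( [round(float(v)) for v in d["rect"]],round(d["confidence"],2)) for d in search_frame(t,s)])
    for t in ["tin","tin_eye","tin_grip","hook_seat","scale","tray_floor"]:
        print(t,[( [round(float(v),1) for v in d["point"]],round(d["confidence"],2)) for d in place_of(t,s)])
print(read_t(), read_ft_force(), read_orientation())
E
```

```text
pics
0.0
scene [[501.4471388    0.         319.66907302]
 [  0.         501.4471388  235.68410281]
 [  0.           0.           1.        ]] [ 2.08654157  1.13104473 -0.48396827] [-0.20355269 -0.17923344  1.84986109]
tin [([401, 209, 24, 49], 0.56)]
scale [([391, 267, 84, 126], 0.81), ([290, 357, 39, 54], 0.5)]
tray [([208, 256, 82, 68], 0.78), ([259, 305, 76, 65], 0.68), ([206, 378, 75, 77], 0.55), ([391, 266, 84, 128], 0.44)]
can [([291, 357, 34, 52], 0.88)]
jar [([442, 266, 28, 40], 0.94)]
carton [([476, 251, 37, 34], 0.6)]
tin [([402.0, 224.9], 0.56)]
tin_eye [([405.5, 196.7], 0.62)]
tin_grip [([405.7, 191.9], 0.91)]
hook_seat [([377.0, 212.4], 0.98), ([258.1, 301.4], 0.2)]
scale [([372.7, 275.7], 0.9)]
tray_floor [([255.3, 301.7], 0.83), ([208.2, 257.2], 0.83), ([203.8, 378.9], 0.83)]
top [[470.09901719   0.         322.26325724]
 [  0.         470.09901719 235.86353188]
 [  0.           0.           1.        ]] [ 2.16397834 -2.17155115  0.15605714] [-0.07821526  0.50202504  1.48744737]
tin [([208, 255, 27, 25], 0.56), ([186, 182, 30, 20], 0.17)]
scale [([282, 188, 30, 89], 0.
[... 424 characters left out ...]
), ([199.1, 254.1], 0.59)]
scale [([281.4, 215.4], 0.81)]
tray_floor [([211.9, 259.2], 0.7), ([451.2, 205.1], 0.57), ([400.7, 325.0], 0.56)]
wrist [[371.64829954   0.         322.65497142]
 [  0.         371.64829954 236.27077458]
 [  0.           0.           1.        ]] [-2.3805699  -1.66649084 -0.23026889] [-0.65036029 -0.03596564  0.37784277]
tin [([145, 444, 50, 67], 0.75)]
scale [([144, 443, 49, 64], 0.68), ([115, 470, 19, 21], 0.57)]
tray [([4, 444, 8, 24], 0.43)]
can []
jar []
carton []
tin [([160.7, 423.9], 0.55)]
tin_eye []
tin_grip []
hook_seat []
scale [([110.2, 479.0], 0.54)]
tray_floor []
1.95 [-0.01456957 -0.28633927 -0.18794936] [5.46810827e-01 3.09360818e+00 7.63579520e-05]
```

View pics/scene0.png

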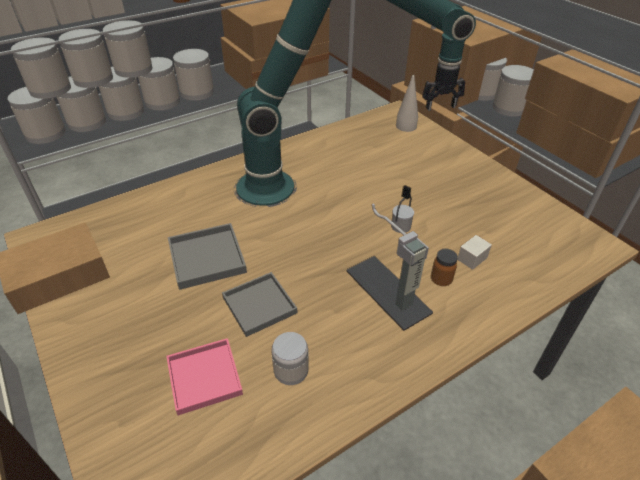

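View pics/top0.png

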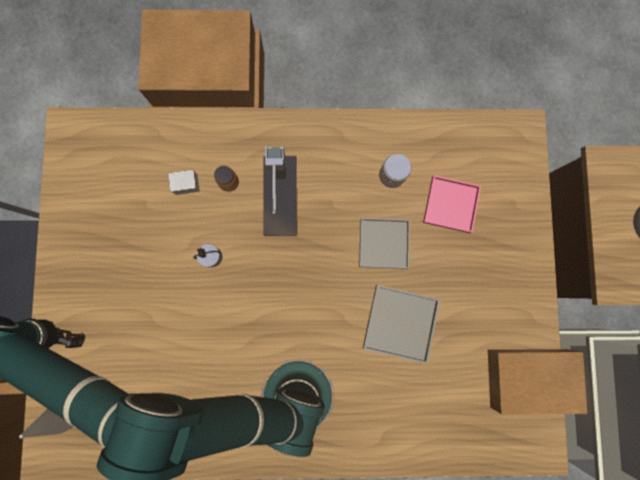

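View pics/wrist0.png

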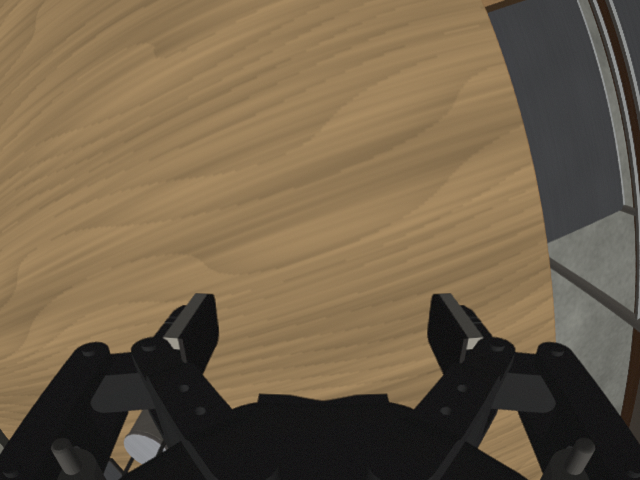

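The scene view has three trays: small grey at about (259,304), larger grey at (208,256) and pink at (204,377). In the top view they are at (384,244), (401,325) and (452,204). The one meant is the smaller grey. The tin is at (402,215) in the scene view, the scale at (391,270). Next I'll compute positions and make crops.

```bash
cat > h.py <<'E'
from bench import *
import numpy as np, cv2
def proj(s,P):
    return cv2.projectPoints(np.array(P,float).reshape(-1,3),s["rvec"],s["tvec"],s["camera_matrix"],None)[0].reshape(-1,2)
def ray(s,uv,fish=False):
    R=cv2.Rodrigues(np.array(s["rvec"]))[0]; K=s["camera_matrix"]
    x=(uv[0]-K[0,2])/K[0,0]; y=(uv[1]-K[1,2])/K[1,1]
    if fish:
        th=np.hypot(x,y); d=np.array([x/th*np.sin(th),y/th*np.sin(th),np.cos(th)])
    else: d=np.array([x,y,1.])
    return -R.T@np.array(s["tvec"]).ravel(), R.T@d
def onz(s,uv,z,fish=False):
    o,d=ray(s,uv,fish); return o+d*(z-o[2])/d[2]
def tri(obs):
    A=np.zeros((3,3));b=np.zeros(3)
    for s,uv,f in obs:
        o,d=ray(s,uv,f); d/=np.linalg.norm(d); M=np.eye(3)-np.outer(d,d); A+=M;b+=M@o
    return np.linalg.solve(A,b)
def crop(s,c,hw,hh,name,k=4):
    im=s["color"]; x0=max(0,int(c[0]-hw));y0=max(0,int(c[1]-hh))
    cv2.imwrite(f"pics/{name}.png",cv2.resize(im[y0:int(c[1]+hh),x0:int(c[0]+hw)],None,fx=k,fy=k,interpolation=cv2.INTER_CUBIC))
E
python3 - <<'E'
from h import *
np.set_printoptions(precision=4,suppress=True)
a=snapshot("scene");b=snapshot("top")
print("grip tri",tri([(a,(405.7,191.9),0),(b,(204.8,252.4),0)]), onz(a,(405.7,191.9),.152),onz(b,(204.8,252.4),.152))
print("eye",onz(a,(405.5,196.7),.122),onz(b,(203.4,252.9),.122))
print("tin",onz(a,(402,224.9),0),onz(b,(214.3,260.2),0))
print("lid top center top",onz(b,(208,256),.068))
print("seat",tri([(a,(377,212.4),0),(b,(274.4,203.2),0)]),onz(a,(377,212.4),.249),onz(b,(274.4,203.2),.249))
print("scale",onz(a,(372.7,275.7),0),onz(b,(281.4,215.4),0))
print("tray",onz(a,(255.3+4,301.7+2),.005),onz(b,(384,244),.005))
for n,p,z in [("can",(396,169),.11),("jar",(225,179),.1),("carton",(185,181),.06)]: print(n,onz(b,p,z))
# base plate corners top view
for p in [(264,157),(297,157),(297,235),(264,235)]: print("plate",onz(b,p,.012))
for p in [(361,219),(408,220),(407,269),(359,267)]: print("tray corner",onz(b,p,.025))
for p in [(376,286),(437,299),(426,360),(364,347)]: print("BIG corner",onz(b,p,.025))
crop(b,(235,215),70,65,"c_top",5); crop(a,(405,230),60,60,"c_scene",6); crop(b,(405,265),85,110,"c_tray",3)
E
```

```text
grip tri [0.4414 0.2731 0.1513] [0.4437 0.2772 0.152 ] [0.4386 0.2689 0.152 ]
eye [0.4352 0.2885 0.122 ] [0.4398 0.2799 0.122 ]
tin [0.4369 0.2911 0.    ] [0.4264 0.2721 0.    ]
lid top center top [0.4347 0.2778 0.068 ]
seat [0.5654 0.0566 0.2555] [0.5595 0.0614 0.249 ] [0.5668 0.0575 0.249 ]
scale [0.5677 0.0649 0.    ] [0.5742 0.0544 0.    ]
tray [ 0.4802 -0.2787  0.005 ] [ 0.4776 -0.2836  0.005 ]
can [ 0.7024 -0.3101  0.11  ]
jar [0.6726 0.224  0.1   ]
carton [0.676  0.3588 0.06  ]
plate [0.7695 0.1126 0.012 ]
plate [0.7697 0.0027 0.012 ]
plate [0.5072 0.0022 0.012 ]
plate [0.5074 0.1099 0.012 ]
tray corner [ 0.5578 -0.2069  0.025 ]
tray corner [ 0.5543 -0.3609  0.025 ]
tray corner [ 0.3941 -0.3533  0.025 ]
tray corner [ 0.4011 -0.1981  0.025 ]
BIG corner [ 0.34   -0.2519  0.025 ]
BIG corner [ 0.2976 -0.4474  0.025 ]
BIG corner [ 0.1069 -0.4058  0.025 ]
BIG corner [ 0.1485 -0.2103  0.025 ]
```

View pics/c_top.png

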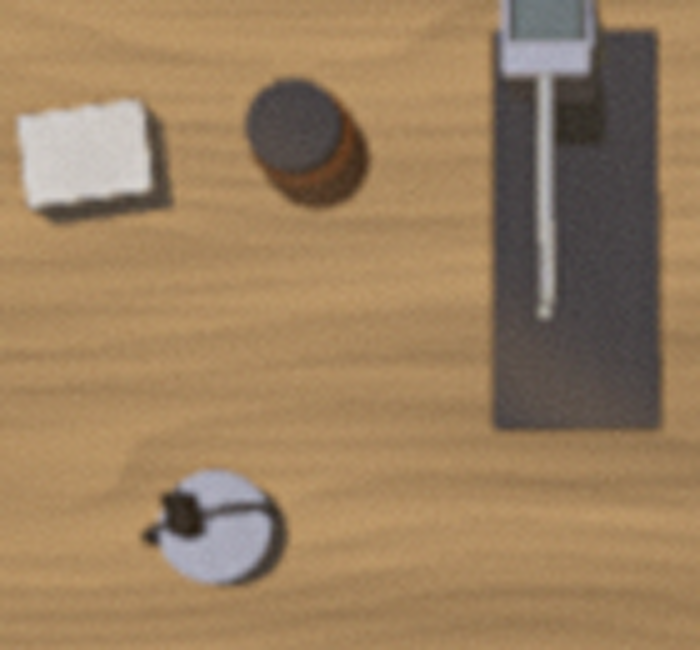

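View pics/c_scene.png

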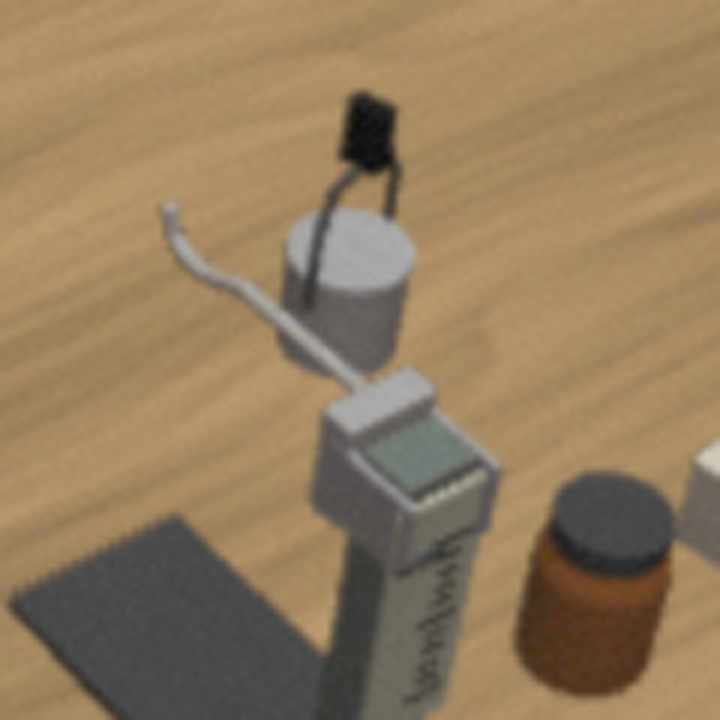

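View pics/c_tray.png

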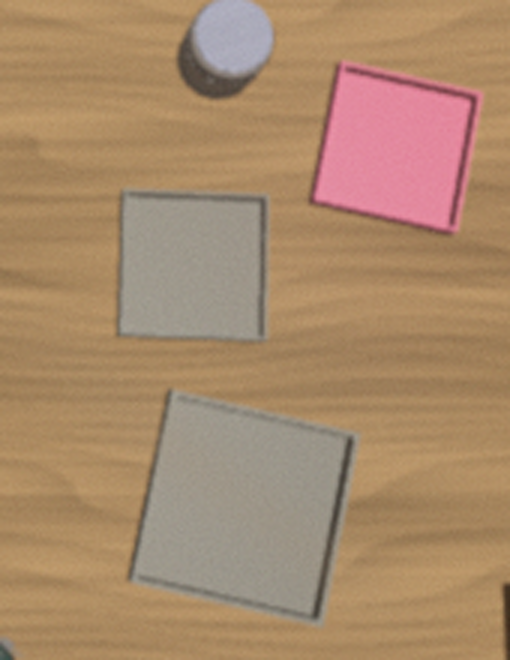

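The top-view crop confirms the small grey tray, whose sides measure about 0.16 m against 0.20 m for the big one. Its centre is about (0.477,-0.281). The tin's grip is near (0.44,0.27) and the hook seat near (0.562,0.057). Next I'll hover over the tin and look with the wrist camera.

```bash
cat >> h.py <<'E'
from scipy.spatial.transform import Rotation as Ro
def ori(psi):
    y=np.array([-np.sin(psi),np.cos(psi),0]); z=np.array([0,0,-1.]); x=np.cross(y,z)
    return Ro.from_matrix(np.c_[x,y,z]).as_rotvec()
def ft(n=10):
    return np.mean([read_ft_force() for _ in range(n)],0)
E
python3 - <<'E'
from h import *
np.set_printoptions(precision=4,suppress=True)
R=Ro.from_rotvec(read_orientation()).as_matrix(); print(R)
for psi in (0,np.pi,.25,np.pi+.25,-.25):
    print(psi, solve_ik([.42,.275,.30],ori(psi)), solve_ik([.562,.057,.26],ori(psi)))
t=read_t(); ft(10); print(read_t()-t)
E
```

```text
[[-0.9394  0.3428  0.    ]
 [ 0.3428  0.9394  0.    ]
 [-0.      0.     -1.    ]]
0 [-0.7153  0.1445  0.0767  1.8827 -0.0123  1.1148  0.9367] [-0.4477  0.2972  0.3526  1.8047 -0.1162  1.0599  1.5185]
3.141592653589793 [-1.1917  0.1451  0.6115  1.91   -0.0926  1.1142 -2.115 ] [-0.786   0.3528  0.7913  1.8246 -0.2823  1.0807 -1.4616]
0.25 [-0.6907  0.1455  0.0493  1.8812 -0.008   1.115   1.1823] [-0.4039  0.2949  0.2984  1.8019 -0.0982  1.0592  1.7513]
3.391592653589793 [-1.158   0.1435  0.5729  1.9083 -0.0865  1.114  -1.8723] [-0.7379  0.3392  0.7254  1.822  -0.2537  1.0752 -1.2396]
-0.25 [-0.7572  0.143   0.1233  1.8853 -0.0195  1.1145  0.6942] [-0.4892  0.3002  0.4043  1.8073 -0.1337  1.0608  1.2852]
0.0
```

Run:
```python
from h import *
np.set_printoptions(precision=4,suppress=True)
s=snapshot("wrist"); Rt=Ro.from_rotvec(read_orientation()).as_matrix()
o,_=ray(s,(330,240),1); off=Rt.T@(o-read_tool_pos()); Rc=cv2.Rodrigues(s["rvec"])[0]; print(off, Rt.T@Rc.T)
p=np.array([.437,.275,.33]); R0=Ro.from_rotvec(ori(0)).as_matrix()
tgt=p-R0@np.array([off[0],off[1],0])*0.9
print(tgt)
goto(tgt,ori(0)); print(read_t(),ft())
s=snapshot("wrist"); cv2.imwrite("pics/w1.png",s["color"])
for t in ["tin","tin_eye","tin_grip"]:
    for d in place_of(t,s): print(t,np.array(d["point"]),d["confidence"])
```

```text
[ 0.0686  0.0007 -0.1414] [[ 0.0003 -0.9621 -0.2726]
 [ 1.      0.0006 -0.001 ]
 [ 0.0011 -0.2726  0.9621]]
[0.4988 0.2743 0.33  ]
3.7333 [-0.3454 -0.0365 -0.3447]
tin [325.3 145.2] 0.72
tin_eye [328.6 144.6] 0.64
tin_grip [325.7 146.6] 0.92
```

View pics/w1.png

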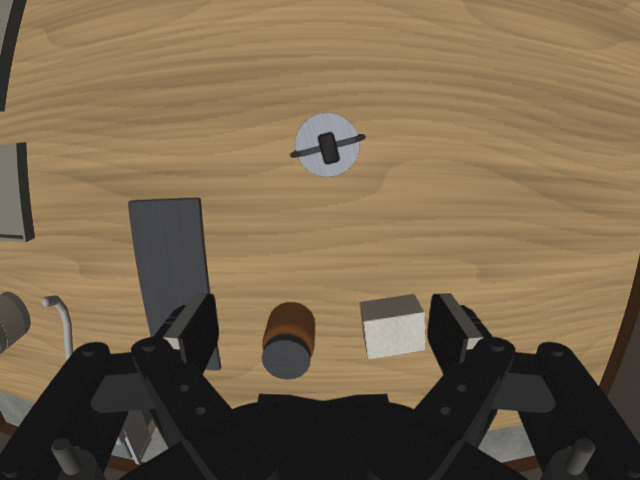

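The wrist picture shows the tin at (327,145), its handle running from (293,154) to (363,137) and the grip block at (328,148).

Run:
```python
from h import *
np.set_printoptions(precision=4,suppress=True)
s=snapshot("wrist"); crop(s,(327,145),60,50,"w1c",6)
for z in (.08,.1,.11): 
    a=onz(s,(293,154),z,1); b=onz(s,(363,137),z,1); d=b-a; print(z,a,b,np.linalg.norm(d),(a+b)/2,np.degrees(np.arctan2(-d[0],d[1])))
print(onz(s,(325.7,146.6),.152,1),onz(s,(328,148),.160,1),"lid",onz(s,(327,145),.068,1))
```

```text
0.08 [0.4509 0.2443 0.08  ] [0.4326 0.3174 0.08  ] 0.07538378535161833 [0.4417 0.2808 0.08  ] 14.038492212729105
0.1 [0.4498 0.2459 0.1   ] [0.4324 0.3152 0.1   ] 0.07152865054816673 [0.4411 0.2806 0.1   ] 14.038492212729121
0.11 [0.4493 0.2467 0.11  ] [0.4324 0.3142 0.11  ] 0.06960108314644092 [0.4408 0.2804 0.11  ] 14.038492212729135
[0.4407 0.278  0.152 ] [0.4416 0.2798 0.16  ] lid [0.4418 0.28   0.068 ]
```

View pics/w1c.png

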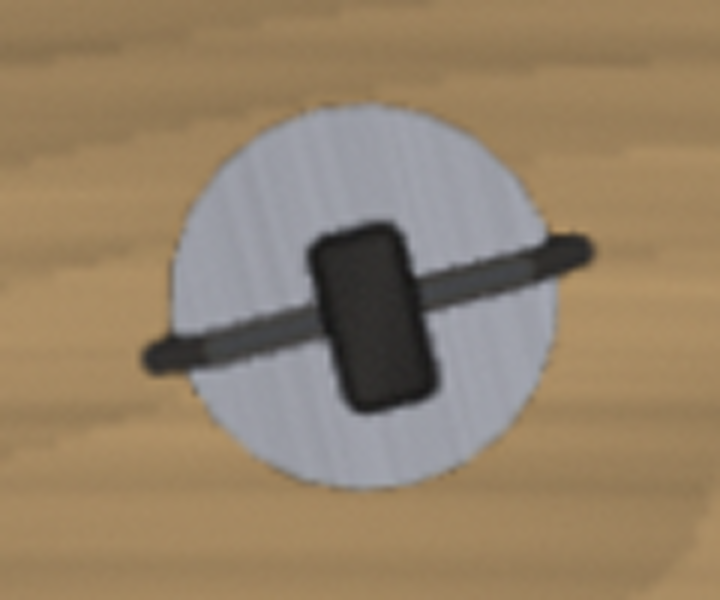

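Run:
```python
from h import *
np.set_printoptions(precision=4,suppress=True)
psi=np.radians(14.0); x,y=.4412,.2802
goto([x,y,.24],ori(psi)); print(read_t(),ft())
grip(.045); print("w",read_width())
line_to([x,y,.134]); print(read_tool_pos(),ft())
grip(0.0,45); print(read_t(),"w",read_width(),ft())
s=snapshot("wrist"); cv2.imwrite("pics/w2.png",s["color"])
```

```text
4.4917 [0.5472 0.2929 0.3474]
w 0.04491396881028181
[0.4417 0.2806 0.1346] [ 0.1034 -0.1631  0.0521]
6.2083 w 0.013507853531814325 [0.3594 0.5162 5.7894]
```

View pics/w2.png

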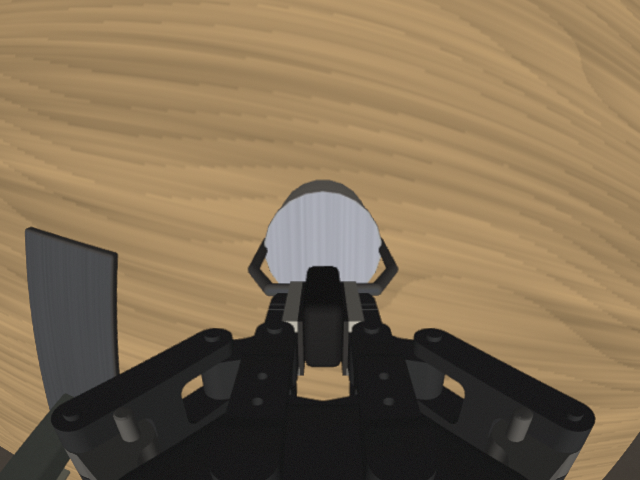

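The grip block is centred between the pads (322,310), with the handle symmetric about it. Now I'll lift and weigh.

```bash
cat >> h.py <<'E'
def ftt(T=.4,n=20):
    v=[]
    for _ in range(n): pause(T/n); v.append(read_ft_force())
    v=np.array(v); return v.mean(0), v.std(0)
E
python3 - <<'E'
from h import *
np.set_printoptions(precision=4,suppress=True)
line_to([.4412,.2802,.154],feed=.06); print(ftt(.2))
line_to([.4412,.2802,.22],feed=.12); print(ftt(.5), read_width(),read_t())
print([read_ft_force()[2] for _ in range(4)])
E
```

```text
(array([ 0.0368, -0.0483, -2.591 ]), array([0.3899, 0.4189, 0.561 ]))
(array([ 0.1051, -0.1023, -2.0525]), array([0.533 , 0.5312, 0.5201])) 0.013708886932290339 8.1083
[np.float64(-1.204564798745185), np.float64(-1.204564798745185), np.float64(-1.204564798745185), np.float64(-1.204564798745185)]
```

Run:
```python
from h import *
np.set_printoptions(precision=4,suppress=True)
goto([.43,.03,.31],ori(0)); print(read_t())
v=[]
for _ in range(200): pause(.005); v.append(read_ft_force())
v=np.array(v); print(v.mean(0),v.std(0),read_t(), np.unique(v[:,2]).size, v[:100,2].mean(), v[100:,2].mean())
s=snapshot("wrist"); cv2.imwrite("pics/w3.png",s["color"])
for t in ["hook_seat","scale","tin_eye"]:
    for d in place_of(t,s): print(t,np.array(d["point"]),d["confidence"])
```

```text
9.1417
[ 0.0395 -0.0136 -2.2586] [0.4861 0.5026 0.4907] 10.8083 200 -2.297675108964791 -2.219612849480103
tin_eye [321.5 288.1] 0.84
```

View pics/w3.png

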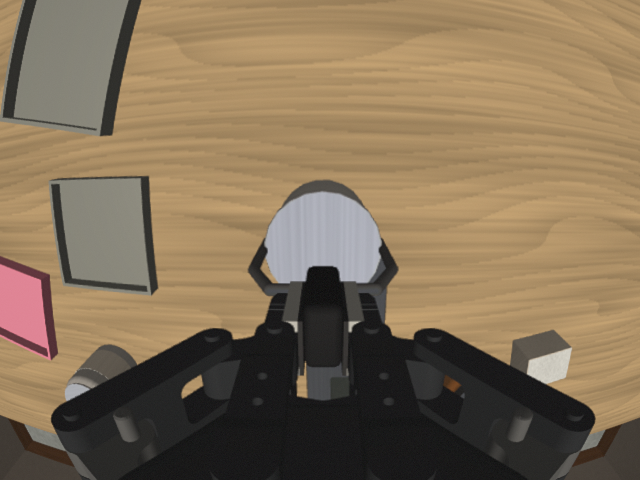

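Run:
```python
from h import *
np.set_printoptions(precision=4,suppress=True)
goto([.60,.20,.42],ori(0)); print(read_t())
s=snapshot("wrist"); cv2.imwrite("pics/w4.png",s["color"])
for t in ["hook_seat","scale","tin_eye"]:
    for d in place_of(t,s): print(t,np.array(d["point"]),d["confidence"])
```

```text
12.0417
hook_seat [165.8 178.2] 0.66
hook_seat [235.7 159.5] 0.36
scale [236.5 157.4] 0.92
tin_eye [167.8 179.8] 0.66
tin_eye [324.2 287.4] 0.58
```

View pics/w4.png

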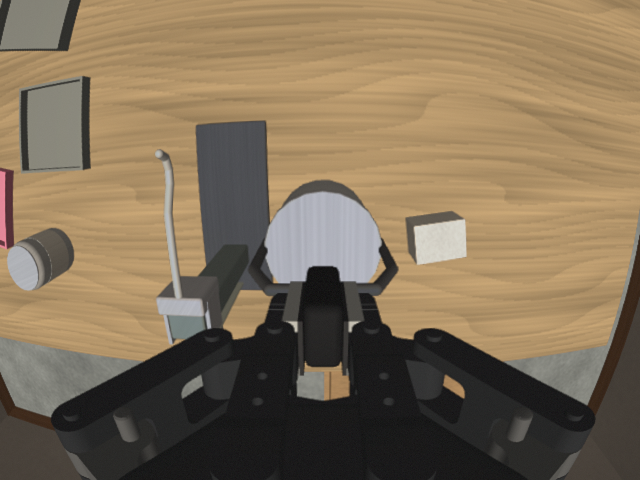

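The wrist view shows the hook with its tip at (159,154), the arm running to (178,290) and the plate corners at (197,124) and (266,121).

```bash
python3 - <<'E'
from h import *
s=snapshot("wrist"); crop(s,(210,210),70,100,"w4c",4)
E
python3 -c "
import cv2
a=cv2.imread('pics/scene0.png')[190:340,340:440];cv2.imwrite('pics/s0c.png',cv2.resize(a,None,fx=4,fy=4,interpolation=2))"
```

```text
(no output)
```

View pics/w4c.png

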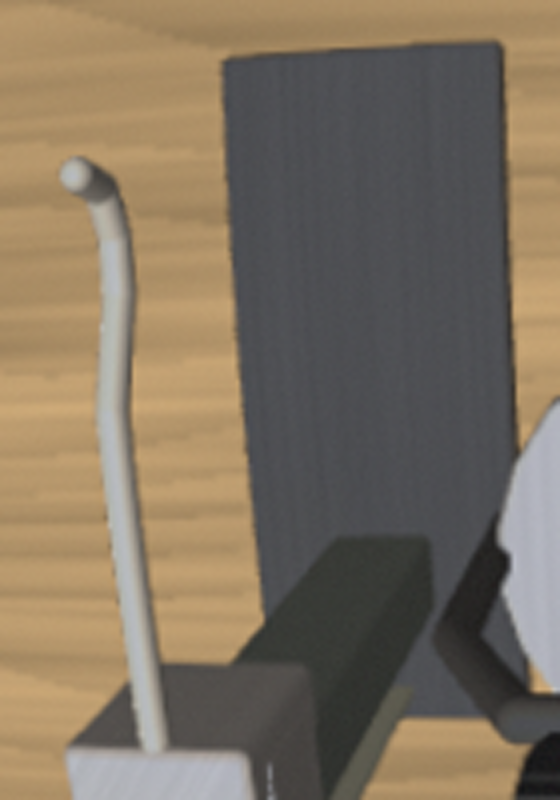

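View pics/s0c.png

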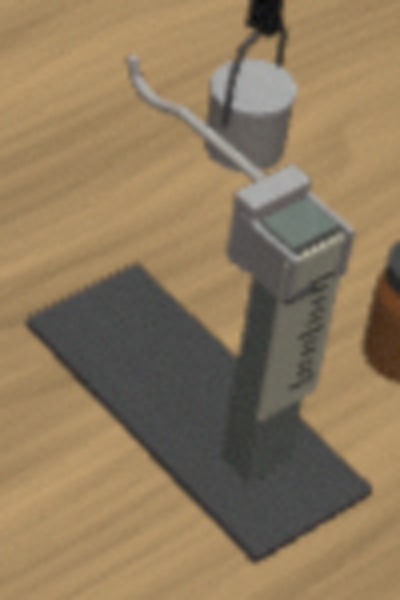

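```bash
cat > fit.py <<'E'
from h import *
from scipy.optimize import least_squares
np.set_printoptions(precision=4,suppress=True)
w=snapshot("wrist");a=snapshot("scene");b=snapshot("top")
S=lambda p,o,k:((p[0]+.5)/k-.5+o[0],(p[1]+.5)/k-.5+o[1])
c=lambda x,y:(x,y,.012)
T=(-.026,0,.263)
obs=[(w,1,S((226,60),(140,110),4),c(-.055,-.055)),(w,1,S((499,44),(140,110),4),c(-.055,.055)),(w,1,S((76,176),(140,110),4),T),(w,1,S((150,740),(140,110),4),(.113,0,.255)),
(a,0,S((28,320),(340,190),4),c(-.055,-.055)),(a,0,S((138,265),(340,190),4),c(-.055,.055)),(a,0,S((371,489),(340,190),4),c(.215,.055)),(a,0,S((255,551),(340,190),4),c(.215,-.055)),(a,0,S((132,62),(340,190),4),T),
(b,0,S((494,31),(165,150),5),c(.215,.055)),(b,0,S((656,31),(165,150),5),c(.215,-.055)),(b,0,S((661,428),(165,150),5),c(-.055,-.055)),(b,0,S((493,428),(165,150),5),c(-.055,.055)),(b,0,S((545,314),(165,150),5),T)]
def W(p,q): 
    cc,ss=np.cos(p[2]),np.sin(p[2]); return np.array([p[0]+cc*q[0]-ss*q[1],p[1]+ss*q[0]+cc*q[1],q[2]])
def res(p,sel=None,vec=False):
    r=[]
    for i,(s,f,uv,q) in enumerate(obs):
        if sel and i not in sel: continue
        z=W(p,q); r+=list((onz(s,uv,z[2],f)-z)[:2])
    return np.array(r)
for sel in (None,[0,1,2,3],[4,5,6,7,8],[9,10,11,12,13],[2],[2,3,0]):
    if sel==[2]: continue
    f=least_squares(res,[.562,.057,0],args=(sel,)); print(sel,f.x[:2],np.degrees(f.x[2])); print((f.fun.reshape(-1,2)*1e3).round(1).tolist())
E
python3 fit.py
```

```text
None [0.5636 0.0596] 0.44766733869692515
[[2.0, 3.4], [2.2, -0.5], [4.9, 0.2], [-0.6, -0.6], [3.7, 1.7], [3.4, -1.4], [-1.2, -1.9], [-5.4, 4.5], [3.7, -0.3], [-4.5, -1.6], [-5.2, 0.5], [-2.5, -1.3], [-1.4, -1.6], [0.9, -1.0]]
[0, 1, 2, 3] [0.5657 0.0601] -0.07579260844968909
[[0.4, 2.4], [-0.4, -1.6], [2.8, -0.6], [-2.7, -0.2]]
[4, 5, 6, 7, 8] [0.5644 0.06  ] 0.5864539068058696
[[2.7, 1.4], [2.7, -1.7], [-1.9, -2.8], [-6.4, 3.6], [2.9, -0.6]]
[9, 10, 11, 12, 13] [0.5611 0.0585] 0.5428623301444157
[[-1.9, -0.8], [-2.7, 1.2], [-0.0, -0.1], [1.3, -0.4], [3.4, 0.1]]
[2, 3, 0] [0.566  0.0607] -0.5186274419280836
[[0.5, 1.3], [2.5, -1.4], [-3.0, 0.1]]
```

The three cameras agree on hook y ≈ 0.0595. For x they give 0.561–0.566, so I'll use 0.5635. Yaw is about 0.3°. Next I'll approach in front of the hook and pass over the tip.

Run:
```python
from h import *
np.set_printoptions(precision=4,suppress=True)
psi=np.radians(.3)
goto([.43,.15,.40],ori(0)); line_to([.455,.0595,.30],ori(psi),feed=.2)
line_to([.455,.0595,.293],feed=.1)
line_to([.5635,.0595,.293],feed=.06); print(read_t(),read_tool_pos(),ftt(.2)[0])
s=snapshot("scene"); crop(s,(385,200),60,60,"s5",6)
t=snapshot("top"); crop(t,(275,200),50,50,"t5",6)
w=snapshot("wrist"); cv2.imwrite("pics/w5.png",w["color"])
```

```text
16.225 [0.5633 0.0596 0.2931] [ 0.0863 -0.0654 -2.1408]
```

View pics/s5.png

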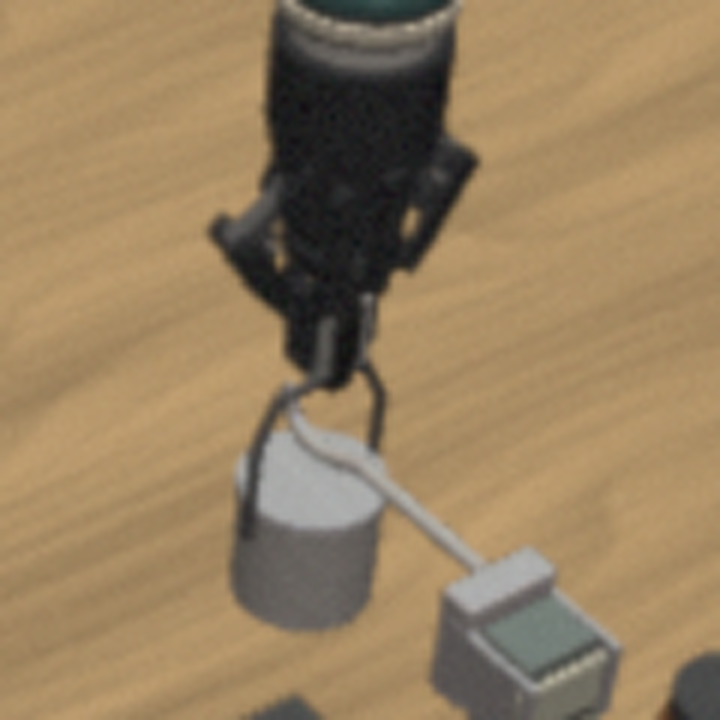

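View pics/w5.png

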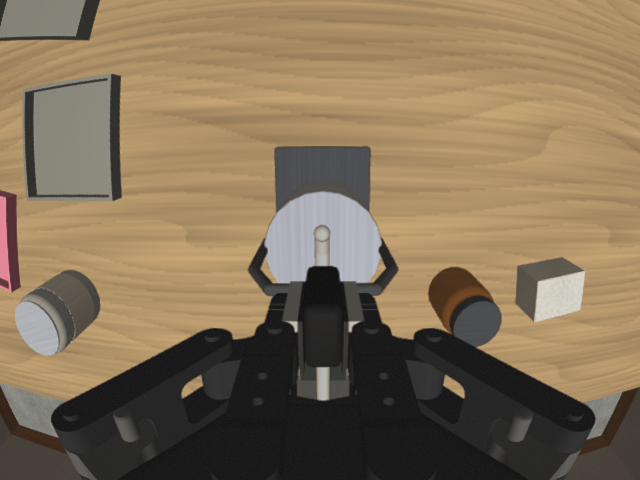

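The hook passes through under the handle. Its tip is at (321,233), within about 1 mm of the handle's middle. Now I'll lower slowly in steps and watch the force.

Run:
```python
from h import *
np.set_printoptions(precision=4,suppress=True)
w=snapshot("wrist"); print("tip centre",onz(w,(321.5,233),.263,1),"ends z.11 above",)
x,y=.5635,.0595
line_to([x,y,.266],feed=.025); print(read_t(),read_tool_pos(),ftt(.3,40)[0])
for z in (.262,.258,.254,.250,.246):
    line_to([x,y,z],feed=.01); print(z,round(read_t(),2),read_tool_pos()[2],ftt(.25,50)[0])
```

```text
tip centre [0.5419 0.0592 0.263 ] ends z.11 above
17.825 [0.5636 0.0595 0.2662] [ 0.0789 -0.097  -2.2334]
0.262 18.71 0.26196176440951857 [-0.0672 -0.0376 -1.9722]
0.258 19.68 0.25800876160181346 [ 0.1867  0.0539 -1.8226]
0.254 20.64 0.2539866294316661 [ 0.2924  0.0423 -1.3212]
0.25 21.61 0.2499842971230095 [ 0.1799  0.0436 -0.9596]
0.246 22.57 0.24599951092231714 [ 0.286   0.0331 -0.6883]
```

Run:
```python
from h import *
np.set_printoptions(precision=4,suppress=True)
x,y=.5635,.0595
for z,T in ((.242,.4),(.239,1.0)):
    line_to([x,y,z],feed=.01); print(z,round(read_t(),2),read_tool_pos(),ftt(T,int(T*200))[0])
s=snapshot("scene"); crop(s,(385,200),60,60,"s6",6)
w=snapshot("wrist"); cv2.imwrite("pics/w6.png",w["color"])
print(read_t(),read_width(),read_wrist_torque())
```

```text
0.242 23.54 [0.5635 0.0595 0.242 ] [ 0.1462  0.0222 -0.3282]
0.239 24.66 [0.5635 0.0595 0.2389] [ 0.2019 -0.0112 -0.0497]
26.425 0.013464496112257092 [-0.0146 -0.0344 -0.0159]
```

View pics/s6.png

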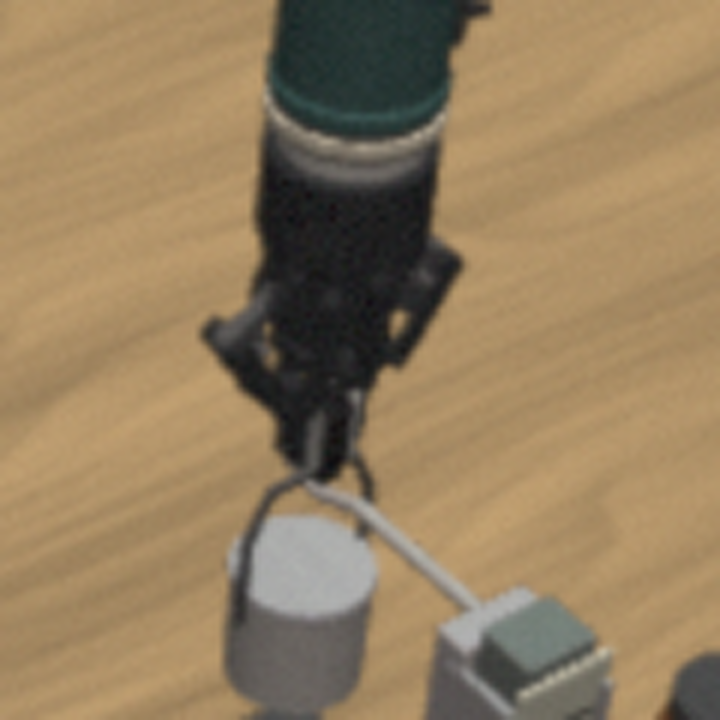

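View pics/w6.png

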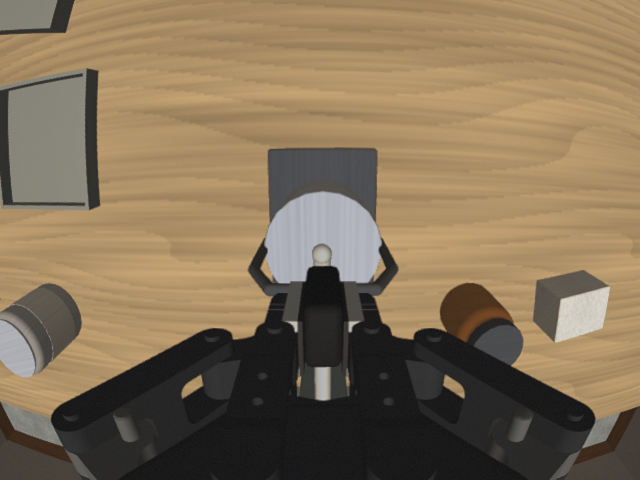

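The bar lies in the seat and the sensor reads about 0 N, with the hook sunk about 24 mm. I'll cut the squeeze, recheck the force, then let go.

Run:
```python
from h import *
np.set_printoptions(precision=4,suppress=True)
grip(0.0,20); print(read_t(),read_width(),ftt(.8,160)[0])
```

```text
26.6417 0.013165127774078257 [0.229  0.0702 0.0564]
```

Run:
```python
from h import *
np.set_printoptions(precision=4,suppress=True)
grip(.045); t0=read_t(); print(t0,read_width())
ims=[]
for i in range(4):
    s=snapshot("scene"); ims.append(s["color"][150:260,320:460].copy()); pause(.05)
print(ftt(.2,40)[0])
line_to([.5635,.0595,.36],feed=.12); print(read_t())
s=snapshot("scene"); a=s["color"][150:260,320:460].copy(); pause(.4)
s=snapshot("scene"); b=s["color"][150:260,320:460].copy(); ims+=[a,b]
cv2.imwrite("pics/s7.png",cv2.resize(np.vstack([np.hstack(ims[:2]),np.hstack([ims[3],b])]),None,fx=2.5,fy=2.5,interpolation=2))
for p,q in zip(ims,ims[1:]): print(np.abs(p[40:].astype(int)-q[40:]).mean())
w=snapshot("wrist"); cv2.imwrite("pics/w7.png",w["color"]); print(read_t())
```

```text
28.3833 0.045060308647730904
[-0.0351 -0.0033 -0.0272]
30.275
1.7119727891156462
1.6862244897959184
1.6596938775510204
9.03734693877551
1.5482993197278911
30.825
```

View pics/s7.png

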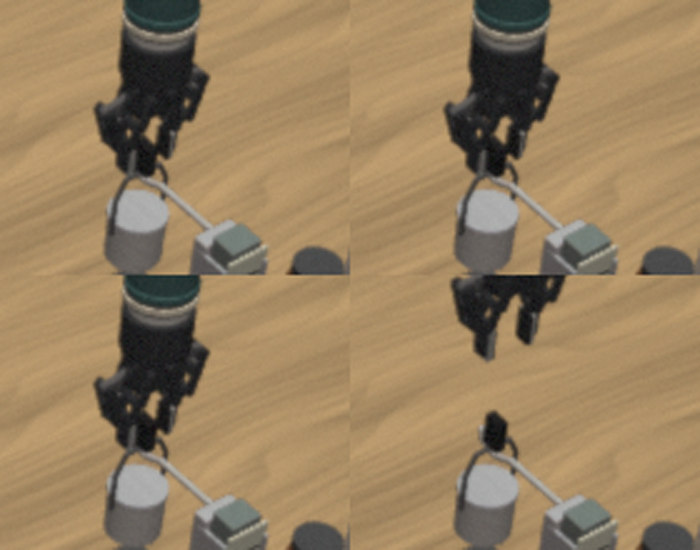

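View pics/w7.png

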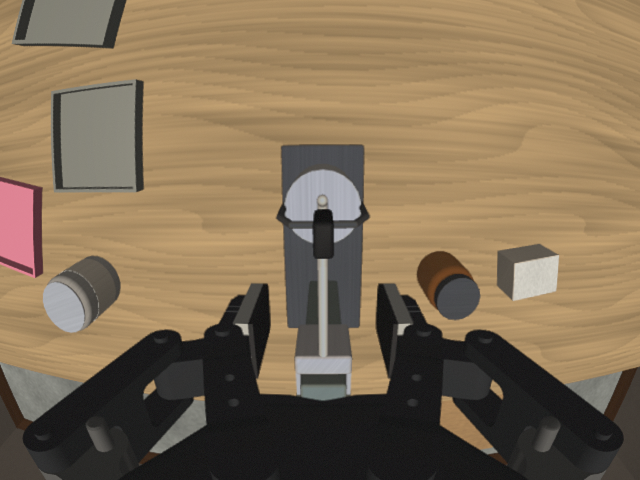

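The tin hangs plumb with its handle symmetric about the hook (tip at (322,201), block at (323,232)). Frame differences are at noise level. I'll wait more than another second, check stillness and then regrip gently.

Run:
```python
from h import *
np.set_printoptions(precision=4,suppress=True)
w0=snapshot("wrist"); f=[]
for i in range(6):
    pause(.25); w=snapshot("wrist"); f.append(round(float(np.abs(w["color"][150:270,260:380].astype(int)-w0["color"][150:270,260:380]).mean()),2))
print(f,read_t())
for t in ["tin_grip","tin_eye"]:
    for d in place_of(t,w): print(t,np.array(d["point"]),d["confidence"])
print("block top centre",onz(w,(323,226),.225+.046,1))
line_to([.5635,.0595,.2395],feed=.12)
print(read_t(),read_tool_pos(),ftt(.2,40)[0])
w=snapshot("wrist"); cv2.imwrite("pics/w8.png",w["color"])
grip(.020); print(read_width(),ftt(.2,40)[0])
grip(0.0,20); print(read_t(),read_width()); print(ftt(.5,100)[0])
s=snapshot("scene"); crop(s,(385,200),60,60,"s8",6)
```

```text
[0.95, 0.91, 0.91, 0.91, 0.91, 0.91] 32.675
tin_grip [323.9 232.1] 0.62
tin_eye [323.8 222.8] 0.55
block top centre [0.5534 0.06   0.271 ]
33.925 [0.564  0.0595 0.2403] [-0.0738  0.0112  0.0498]
0.019900116433482887 [-0.0687  0.0165  0.1489]
35.225 0.013893686243176925
[0.2461 0.7971 0.0047]
```

View pics/w8.png

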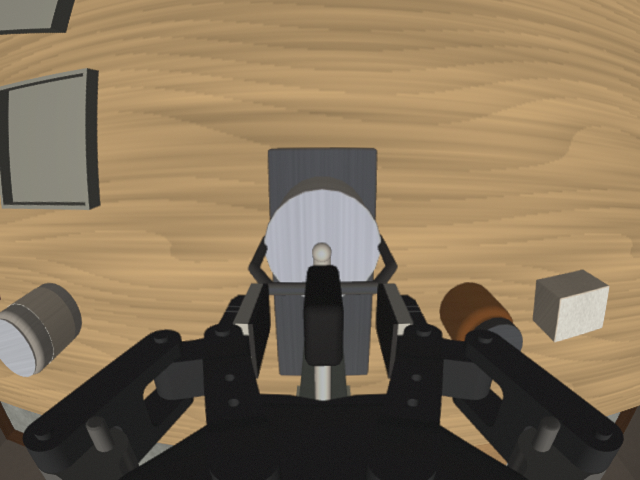

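View pics/s8.png

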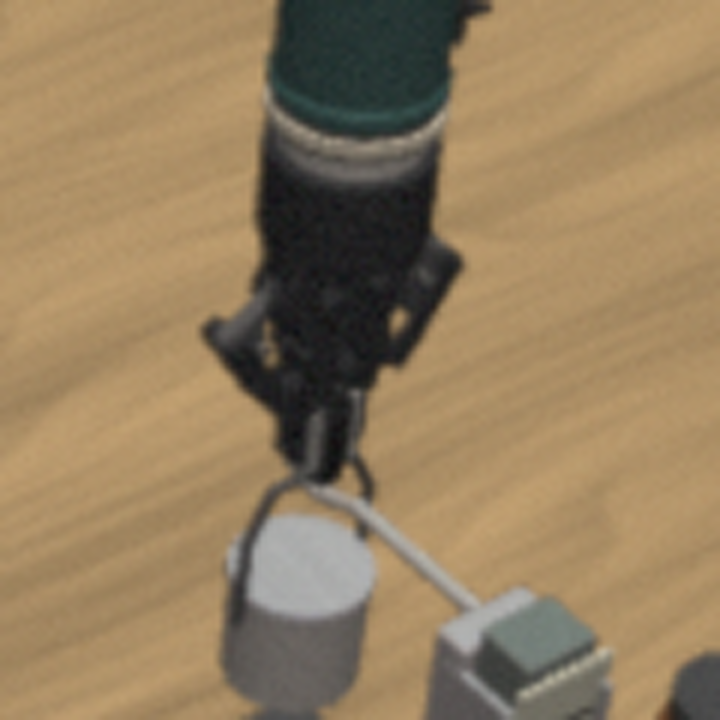

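It was still for more than 3 s, and it is regripped with 0.0 N vertical on the sensor. Now I'll lift off slowly and retreat past the tip.

Run:
```python
from h import *
np.set_printoptions(precision=4,suppress=True)
line_to([.5635,.0595,.270],feed=.012); print(read_t(),ftt(.2,40)[0],read_width())
line_to([.5635,.0595,.295],feed=.04)
s=snapshot("scene"); crop(s,(385,190),60,60,"s9",6); t=read_t(); print(t)
```

```text
38.8 [ 0.0797  0.0022 -2.2086] 0.013586016968322144
39.9583
```

View pics/s9.png

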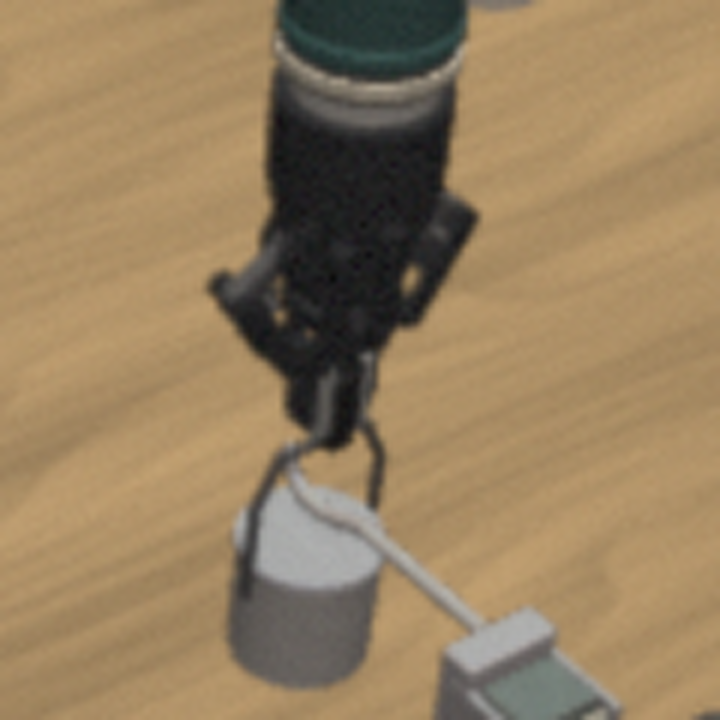

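Run:
```python
from h import *
np.set_printoptions(precision=4,suppress=True)
line_to([.455,.0595,.297],feed=.07)
grip(0.0,30); print(read_t(),read_width())
goto([.478,-.281,.25],ori(0)); print(read_t(),read_tool_pos())
line_to([.478,-.281,.155],feed=.1); print(read_t(),ftt(.2,40)[0])
for z in (.146,.144,.143,.142,.141,.140,.139,.138):
    line_to([.478,-.281,z],feed=.015); f=ftt(.12,24)[0]; print(z,round(read_t(),2),read_tool_pos()[2],f)
    if f[2]>-.6: break
s=snapshot("scene"); crop(s,(259,285),60,60,"s10",6)
w=snapshot("wrist"); cv2.imwrite("pics/w10.png",w["color"])
```

```text
41.875 0.013393323348191932
43.175 [ 0.4788 -0.2794  0.2499]
44.275 [ 0.2014  0.043  -2.2132]
0.146 45.56 0.14609370212288605 [-0.001  -0.0773 -2.2729]
0.144 46.04 0.14399653000461937 [ 0.0499 -0.0666 -1.9621]
0.143 46.49 0.14302539129627703 [ 0.1977 -0.0137 -2.141 ]
0.142 46.94 0.14202441636793525 [ 0.1524 -0.0109 -1.8625]
0.141 47.39 0.1419370754889286 [-1.4871  0.663   5.3076]
```

View pics/s10.png

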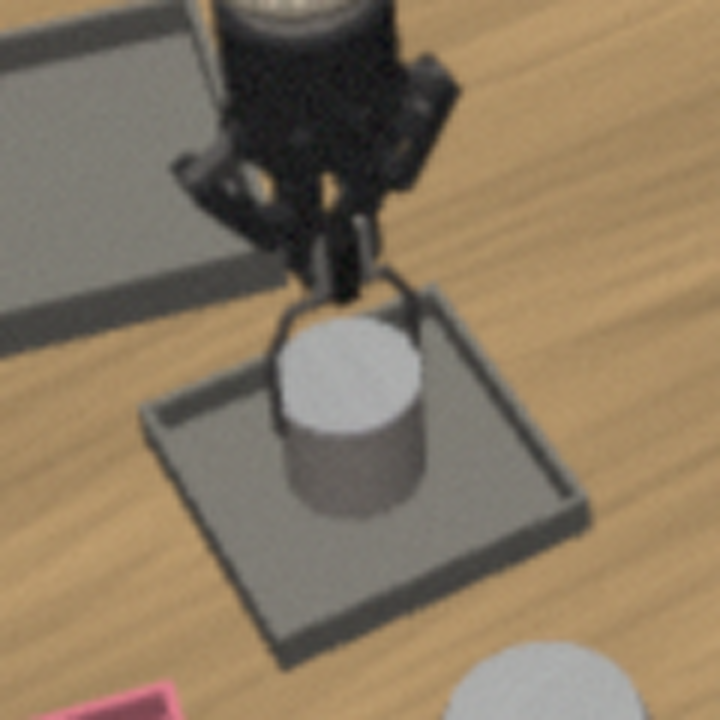

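View pics/w10.png

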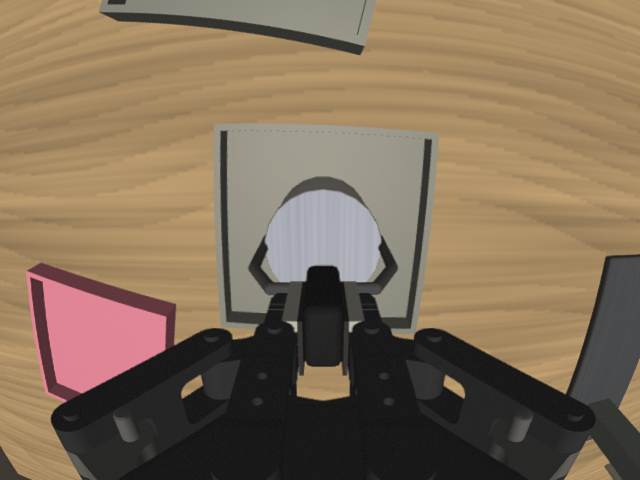

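The tin stands on the floor of the small grey tray. Its base is at crop (355,490), well inside the walls, and the sensor shows contact at +5 N. Now I'll release, retreat upward and check.

Run:
```python
from h import *
np.set_printoptions(precision=4,suppress=True)
grip(0.0,20); grip(.045); print(read_t(),read_width(),ftt(.1,20)[0])
line_to([.478,-.281,.24],feed=.1)
line_to([.46,-.20,.38],feed=.25); print(read_t())
pause(.3)
s=snapshot("scene"); cv2.imwrite("pics/s11.png",s["color"]); t=snapshot("top"); cv2.imwrite("pics/t11.png",t["color"])
print(read_t())
```

```text
48.1167 0.045507862507116345 [ 0.1812 -0.021   0.005 ]
50.225
50.625
```

View pics/s11.png

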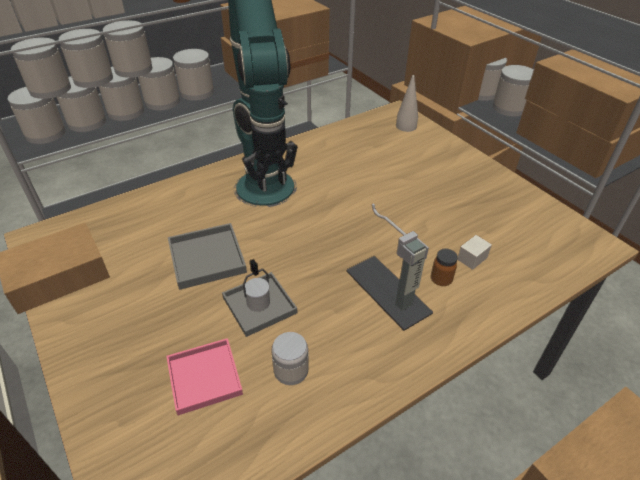

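The tin stands upright in the small grey tray at (258,292). The can, jar and carton are where they were, the hook is unloaded and the gripper is clear.

```bash
python3 -c "
from bench import *
job_done(); print(read_t())"
```

```text
the job is handed in; nothing more can be done
the job is handed in; nothing more can be done
```

The tin has been check-weighed and now stands upright and released in the small grey tray. I handed the job in at about 50.6 s of the 72 s allowed.

- **Weighing:** The tin read 2.26 N on the wrist, about 0.23 kg. I lowered it onto the hook at about 10 mm/s until the hook had sunk about 24 mm and the wrist read about 0 N, then let go. It hung untouched for more than 3 s, and the camera frames showed no movement above noise.
- **Taking off and placing:** I regripped with about 0 N vertical force (0.8 N sideways) and lifted off at about 12 mm/s. I lowered the tin in 1 mm steps until it touched the tray floor. The last step pressed it down with about 5 N before I let go.
- **Final check:** The last scene picture shows the tin upright in the tray and the hook unloaded. The can, jar and carton are where they were, and the gripper is clear.
- **Not measured:** I had no direct reading of the hook's speed. That it did not jump or bob is judged from the near-zero force at release and the still pictures. The cameras also disagreed by up to about 4 mm on the scale's x position, but the bar still went into the seat.

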